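Pump the bench clamp onto a glued drying-rack foot and keep the squeeze on

TASK

The wooden foot of the drying rack has just been glued and lies in the bench clamp. Work the clamp's upright ratchet trigger back and forth to drive the jaw up until its sprung rubber pad presses the foot against the fixed stop, then finish while still holding the trigger, with the pad pushed in about half of its spring travel: no more than that is needed, and pushing the pad nearly all the way in crushes the joint. Move the jaw only with the trigger, keep off the foot, and leave the other things on the counter alone.

Things in the scene. Friction and masses are not known exactly. Their poses are not given: they have to be found in the camera images.
- clamp: one-hand bar clamp fixed on a light wooden board 340 x 110 x 18 mm. Origin: at counter height, 5 mm from the board's centre towards the trigger end. x: along the bar from trigger to fixed stop (the jaw closes to +x); z up. Grey housing cheeks round the trigger: x -123 to -37, y -26 to 26, top z 95 mm. Steel bar, 12 mm wide, z 57 to 67 mm, its tail to x -190 mm at most, carries the jaw
- trigger_bar (a point): centre of the trigger's cross bar: black, round, level, 50 mm long, 16 mm thick, lying along the clamp's y, 140 mm above the counter on an upright stem (10 mm along the clamp's x, 16 mm wide). Nothing else stands above 95 mm near it: pinch it from above, fingers before and behind it along the clamp's x, or push it from its -x side
- trigger (a joint): rad: 0 at rest (leaning 0.14 to clamp -x), 0.28 at its stop; level axle 106 mm below the cross bar, so the bar travels 30 mm to +x. Return spring 1.4 to 2.7 N at the bar. Going to +x it takes up 0 to 5 mm of play (ratchet teeth 5 mm apart), then drives the jaw 52 mm per rad: about 10 mm a full stroke. Going back, a pad force above 4 N pushes the jaw back with it; otherwise the jaw stays
- jaw (a joint): how far the jaw has been driven towards the stop, m (0 to 0.085), held by 4 N of dry friction. It starts between 0 and 0.030. The squeeze that is wanted is more than this friction holds, so it lasts only while the trigger is held
- pad (a joint): how far the sprung pad is pushed in towards the jaw plate, m: 0 free, 0.0155 fully in; spring 1000 N/m. Half way is about 8 mm (8 N); above 12.5 mm the glued joint is crushed. The gap between pad and jaw plate is 16 mm when the pad is free and is seen from above
- pad_face (a point): centre of the pad's pressing face, which looks to the clamp's +x; the pad is a black rubber plate 10 mm thick, 42 mm wide and 42 mm high on two steel pins before the steel jaw plate (12 x 44 mm, top 78 mm above the counter)
- anvil_face (a point): centre of the face of the fixed stop that looks to the clamp's -x, 138 mm from the clamp's origin along its x
- anvil: the fixed stop: a dark steel plate 18 mm thick, 46 mm wide, its top 78 mm above the counter. Origin: below its face, at counter height
- foot_center (a point): centre of the glued wooden foot: light wooden block 50 mm long (its own x, roughly along the clamp's x), 36 mm wide, 40 mm high, with a dark glue seam across the middle and a 14 mm dowel standing 16 mm up from its top. It stands loose on the board between pad and stop, 3 to 9 mm short of the stop; the pad pushes it there
- foot: the same foot; origin at the centre of its underside, z up
- tray: bystander: bamboo tray 130 x 200 x 35 mm with clothespins; origin under its centre
- scraper: bystander: black silicone lint scraper, 150 mm long, 110 mm wide blade, 12 mm high, lying flat; origin on its underside near its middle
- jar: bystander: ribbed glass jar with a steel flip-top lid, 88 mm across, 110 mm high; origin under its centre
- dish: bystander: steel key dish 110 mm across, 26 mm high; origin under its centre
Not all that is in view belongs to the job. Of the things that look like the foot, the smaller one is meant.

How it is judged:
By the outcome, as a careful person would: the job done as asked, in the order asked, and still so for the second after the job is handed in, while the arm keeps its last pose, push and grip.
It also fails if it takes over 58 s, if anything falls off the work surface, if the arm or the gripper's body presses on something with over 40 N, if the wrist force passes 120 N, or if a joint passes its speed limit or range.

ROBOT

A 7-joint arm with a two-finger parallel gripper is mounted at the origin on the work surface. World frame = base frame: x ahead of the robot, y to its left, z up, the work surface at z = 0. Lengths are in mm, angles in rad, forces in N, time in s.
With the tool pointing down it reaches from about 350 to 900 mm from the base axis. Payload 19.9 kg.
Tool frame: the origin (TCP) lies on the front face of the gripper's body, between the roots of the fingers; the fingertips stand 97 mm ahead of it and the grasp point (between the pads) lies 78 mm ahead of it; z points along the fingers, y is the line along which they close (so a half turn about z gives the same grasp; the last joint's range is limited). The gripper opens to 94 mm and grips with 3 to 60 N. Pads are 16 mm wide; open, the fingers measure 119 mm over their backs; the gripper's body (75 mm by 177 mm) begins 78 mm behind the grasp point.
Start: joints at [-1.147, 0.417, -0.01, 1.614, 0.005, 1.111, -0.053], TCP at [280.139, 558.686, 302.625] pointing down, gripper open.
Joint ranges: [-2.81, 2.81], [-0.39, 2.02], [-1.27, 1.25], [0.06, 2.57], [-1.19, 4.33], [0.19, 2], [-2.82, 2.82]. Speed limits (rad/s): [1.89, 1.89, 2.39, 2.39, 3.01, 3.01, 3.01].

INTERFACE

Orientations are given as a rotation vector (axis times angle).
In Python, from bench import env, vision gives the robot as it stands.
- The arm moves only by the tool play_rows, never from a script. Its argument "targets" is one flat list of numbers, 7 for each row, row after row: the shift along the tool's x, y, z in m, then the turn, a rotation vector about the tool's x, y, z in rad, then the closure, from 0 (fully open) to 1 (shut). In form: [tx, ty, tz, rx, ry, rz, claw, tx, ty, tz, rx, ry, rz, claw, ...]. A call has 1 to 8 rows; each row shifts and turns the commanded pose from where the row before left it, along the tool's axes as they then stand; what a row does not reach is not made up. A row lasts 1/10 s, in which the tool goes at most 50 mm and 8.59 degrees, less where a joint would pass 70% of its speed; a pose out of reach is approached as far as the arm can. A call is refused whole if a number of a shift passes 0.05 or a number of a turn 0.15, either way. A call with a gripper value outside its range is refused whole. The fingers move at their own pace and stop on an object; "newtons" is the grip in N (left out, the last holds). Time passes only in rows, so rows that do not move let the fingers close. It gives the time, the measured TCP pose, the force, the opening and the grip force at its end, in the units of the state.
- env.observe(): the state, without advancing time (a new reading comes with each control period).
- vision.grab_frame(name): name is "side" or "top" or "wrist"; returns (picture, depth): 420x560x3 uint8, red, green, blue; 420x560 float32, mm along the optical axis (not along the pixel's ray), 0 where there is no reading.
- vision.calibration(name): a dict with "K" (3x3 intrinsics, pixels), "world_from_camera" (4x4, takes a point from camera to world coordinates); the wrist camera has in their place "tool_from_camera" (4x4, takes a point from camera to tool coordinates, whose origin is the TCP and whose axes are the flange's). Camera axes: x right, y up, looking along -z (the intrinsics and any distortion apply to the point x, -y, -z); pixel columns grow to the right and rows downward; lengths in mm; the calibration is good to about 2 mm. A picture is of the moment at which its call begins: read the wrist's pose just before it. calibration takes no time and is no camera call.
- env.close_job(): hands the job in; it is judged then, once.
Trained networks look in the newest picture that a camera, given by its name, has taken for a name from the list of things; names that differ only in an ending like _2 or _b are one class to them, and where a whole thing is asked for, a point or a joint stands for the part that bears it (a point fixed in the world has none). Each returns a list of dicts, best first, with "p" (0 to 1); they miss things now and then, are a little off and sometimes report something else, mostly with a low value. They report only what shows in the picture. A call takes as long as a camera call. They do not tell look-alikes from the thing itself.
- vision.find_in(camera, target): "extent" ([left, top, right, bottom] in pixels, round what is visible of it).
- vision.landmark_of(camera, target): "position" ([column, row] in pixels: a listed point, or the origin of a listed thing).
The state is a dict: "clock": time; "qpos": joint angles; "qd": joint speeds; "tau": joint torques, N m; "position": TCP position; "tcp_rot": TCP orientation; "ft_force": force on the tool from outside, world axes, zero at the start; "wrist_torque": the same for the moment, N m; "opening": finger opening in mm; "gripper_force": force on a finger pad.
Only numpy, scipy, OpenCV 4.12 (cv2) and the standard library are available. Lean on these libraries where they do the work, as an engineer would, in place of code of your own. Each camera call takes 0.05 s, during which the arm holds its last target. There are 200 camera calls.

## Working session

There is one attempt and no reset: what is moved stays moved. The work goes in short steps, Python scripts to look and compute and a tool call to move; the robot and the scene stay as the last step left them, time stands still between calls to the robot, and variables do not carry over. Pictures are saved under pics/ and viewed, at most 10 in all, crops included, and the job is handed in when it is done.

Besides the shell and the picture viewer there is one more tool, called after ">>>" in YAML: its name, and indented under it one key for each argument. play_rows: Moves the arm, as the interface text tells. Its arguments: {"type":"object","properties":{"targets":{"type":"array"},"newtons":{"type":"number"}},"required":["targets"]}

```bash
mkdir -p pics
cat > h.py <<'E'
import numpy as np, cv2
from scipy.spatial.transform import Rotation as R
from bench import env, vision
def T(name,st=None):
    c=vision.calibration(name)
    if name!="wrist": return np.array(c["K"]),np.array(c["world_from_camera"])
    st=st or env.observe(); M=np.eye(4); M[:3,:3]=R.from_rotvec(st["tcp_rot"]).as_matrix(); M[:3,3]=st["position"]
    return np.array(c["K"]),M@np.array(c["tool_from_camera"])
def at_z(name,px,z,st=None):
    K,W=T(name,st); d=np.linalg.inv(K)@[px[0],px[1],1]; d=W[:3,:3]@[d[0],-d[1],-d[2]]
    return W[:3,3]+d*(z-W[2,3])/d[2]
def save(p,n): cv2.imwrite("pics/"+n,p[:,:,::-1])
E
python3 - <<'E'
from h import *
st=env.observe(); print(st)
print(vision.calibration("top").keys())
for n in ("top","side"):
    p,d=vision.grab_frame(n); save(p,n+"1.png")
    for t,z in (("trigger_bar",140),("pad_face",57),("anvil_face",57),("foot_center",38),("clamp",0)):
        for r in vision.landmark_of(n,t)[:3]: print(n,t,r,at_z(n,r["position"],z).round(1))
E
```

```text
{'clock': 0.0, 'qpos': array([-1.14749863,  0.41797017, -0.0102774 ,  1.61418398,  0.00468426,
        1.11068801, -0.05298431]), 'qd': array([-2.54548261e-05,  1.54555631e-03,  1.28193611e-04, -6.29418690e-04,
       -6.77990043e-05, -3.48207955e-04,  1.21429926e-03]), 'tau': array([-4.67332575e-04, -8.51243663e+01,  6.38558194e-01, -4.25994372e+01,
       -4.88533464e-02,  1.84546178e-02,  1.16819665e-04]), 'position': array([280.04733608, 558.45364038, 302.02357673]), 'tcp_rot': array([-7.23512717e-01, -3.05694258e+00,  1.90056946e-03]), 'ft_force': array([-0.0360106 ,  0.26275733,  0.22333481]), 'wrist_torque': array([-0.00208043,  0.01043527, -0.03227301]), 'gripper_force': 0.0, 'opening': 93.86380900419167}
dict_keys(['K', 'world_from_camera'])
top trigger_bar {'position': [343.0, 228.7], 'p': 0.52} [ 584.2 -152.3  140. ]
top pad_face {'position': [280.5, 257.6], 'p': 0.67} [506.8   1.6  57. ]
top anvil_face {'position': [281.8, 255.8], 'p': 0.64} [511.7  -1.8  57. ]
top anvil_face {'position': [260.7, 273.1], 'p': 0.63} [465.1  53.6  57. ]
top foot_center {'position': [272.5, 266.8], 'p': 0.67} [481.1  22.5  38. ]
top foot_center {'position': [209.5, 260.3], 'p': 0.63} [496.1 192.8  38. ]
top clamp {'position': [302.9, 247.9], 'p': 0.96} [532.4 -61.5   0. ]
side trigger_bar {'position': [268.6, 240.8], 'p': 0.41} [ 576.5 -143.   140. ]
side pad_face {'position': [231.1, 253.0], 'p': 0.4} [497.5 -41.9  57. ]
side anvil_face {'position': [212.6, 242.8], 'p': 0.59} [467.2  35.2  57. ]
side foot_center {'position': [219.0, 247.5], 'p': 0.84} [483.4  25.9  38. ]
side foot_center {'position': [203.4, 221.9], 'p': 0.74} [491.6 189.1  38. ]
side clamp {'position': [247.1, 267.2], 'p': 0.98} [537.5 -65.    0. ]
side clamp {'position': [335.0, 270.6], 'p': 0.61} [ 766.8 -215.3    0. ]
```

View pics/top1.png

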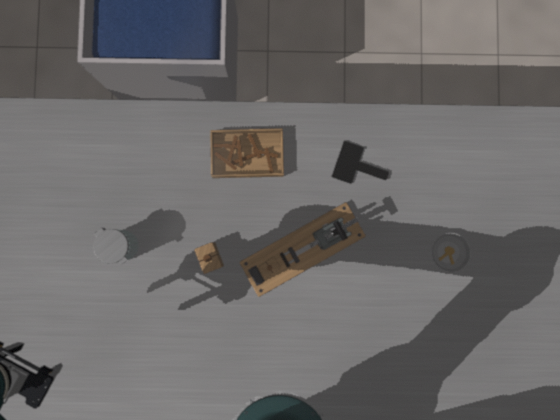

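Run:
```python
from h import *
c=np.array([535,-63]);t=np.array([580,-148.]);a=np.array([465.,53.6])
print(np.degrees(np.arctan2(*(a-c)[::-1])),np.degrees(np.arctan2(*(a-t)[::-1])),np.linalg.norm(a-c))
st=env.observe();print(R.from_rotvec(st["tcp_rot"]).as_matrix().round(3)); print(vision.calibration("wrist"))
```

```text
120.97820691752075 119.70201357764392 135.99838234332054
[[-0.894  0.448  0.   ]
 [ 0.448  0.894 -0.   ]
 [-0.    -0.    -1.   ]]
{'K': array([[290.81784373,   0.        , 278.09034845],
       [  0.        , 290.81784373, 210.05184884],
       [  0.        ,   0.        ,   1.        ]]), 'tool_from_camera': array([[ 1.44021099e-05,  9.66528443e-01,  2.56559482e-01,
         7.48793767e+01],
       [ 9.99999597e-01, -2.44253070e-04,  8.64031347e-04,
        -9.55104560e-01],
       [ 8.97776314e-04,  2.56559366e-01, -9.66528057e-01,
        -8.10847746e+01],
       [ 0.00000000e+00,  0.00000000e+00,  0.00000000e+00,
         1.00000000e+00]])}
```

The top view shows the clamp running from the trigger end (350,215) to the stop end (250,285). The small foot is in the clamp at (268,268) and the larger look-alike is at (208,257). Clamp +x heading is about 120.5°, and the trigger bar is near (580,-147). I'll go above it.

>>> play_rows:
  targets: [-0.0364,-0.031,0,0,0,0,0,-0.0364,-0.031,0,0,0,0,0,-0.0364,-0.031,0,0,0,0,0,-0.0364,-0.031,0,0,0,0,0,-0.0364,-0.031,0,0,0,0,0,-0.0364,-0.031,0,0,0,0,0,-0.0364,-0.031,0,0,0,0,0,-0.0364,-0.031,0,0,0,0,0]

```text
clock: 1.4
position: [429.7, 204.6, 303.0]
tcp_rot: [0.723, 3.057, 0.001]
ft_force: [0.8, 0.8, -0.0]
opening: 94.3
gripper_force: 0.0
```

>>> play_rows:
  targets: [-0.0364,-0.031,0,0,0,0,0,-0.0364,-0.031,0,0,0,0,0,-0.0364,-0.031,0,0,0,0,0,-0.0364,-0.031,0,0,0,0,0,-0.0364,-0.031,0,0,0,0,0,-0.0364,-0.031,0,0,0,0,0,-0.0364,-0.031,0,0,0,0,0,-0.0364,-0.031,0,0,0,0,0]

```text
clock: 2.2
position: [579.0, -147.5, 302.9]
tcp_rot: [0.723, 3.057, 0.0]
ft_force: [1.0, 0.7, -0.2]
opening: 94.1
gripper_force: 0.0
```

>>> play_rows:
  targets: [0,0,0,0,0,0.143,0,0,0,0,0,0,0.143,0,0,0,0,0,0,0.143,0,0,0,0,0,0,0.143,0,0,0,0,0,0,0.143,0,0,0,0,0,0,0.143,0,0,0,0,0,0,0.143,0,0,0,0,0,0,0.143,0]

```text
clock: 3.0
position: [578.4, -145.7, 302.7]
tcp_rot: [2.269, 2.172, 0.0]
ft_force: [-0.0, -0.0, -0.4]
opening: 93.6
gripper_force: 0.0
```

>>> play_rows:
  targets: [0,0,0,0,0,0.143,0,0,0,0,0,0,0.143,0,0,0,0,0,0,0.143,0,0,0,0,0,0,0.143,0,0,0,0,0,0,0.143,0,0,0,0,0,0,0.143,0,0,0,0,0,0,0.143,0,0,0,0,0,0,0,0]

```text
clock: 3.8
position: [578.5, -145.5, 302.6]
tcp_rot: [3.032, 0.822, -0.001]
ft_force: [-0.1, 0.4, 0.2]
opening: 94.2
gripper_force: 0.0
```

Run:
```python
from h import *
st=env.observe(); print(st["clock"],st["position"],st["qpos"],R.from_rotvec(st["tcp_rot"]).as_matrix().round(3))
p,d=vision.grab_frame("wrist"); save(p,"w1.png")
for t,z in (("trigger_bar",140),("pad_face",57),("anvil_face",57),("foot_center",38),("clamp",0)):
    for r in vision.landmark_of("wrist",t)[:3]: print(t,r,at_z("wrist",r["position"],z,st).round(1))
```

```text
3.8 [ 578.51305102 -145.51095951  302.55697842] [-0.45370741  0.49499085  0.88307446  1.70951286 -0.41587591  1.13701368
 -0.4917717 ] [[ 0.863  0.505 -0.   ]
 [ 0.505 -0.863 -0.   ]
 [-0.     0.    -1.   ]]
trigger_bar {'position': [276.6, 214.8], 'p': 0.8} [ 581.5 -142.5  140. ]
pad_face {'position': [146.3, 194.0], 'p': 0.77} [507.3 -13.   57. ]
pad_face {'position': [207.5, 187.4], 'p': 0.27} [549.5 -69.9  57. ]
anvil_face {'position': [85.4, 190.6], 'p': 0.91} [476.   48.5  57. ]
foot_center {'position': [108.9, 192.8], 'p': 0.63} [478.1  32.2  38. ]
clamp {'position': [209.1, 188.3], 'p': 0.7} [533.5 -65.6   0. ]
clamp {'position': [82.2, 188.3], 'p': 0.36} [447.9  80.7   0. ]
```

View pics/w1.png

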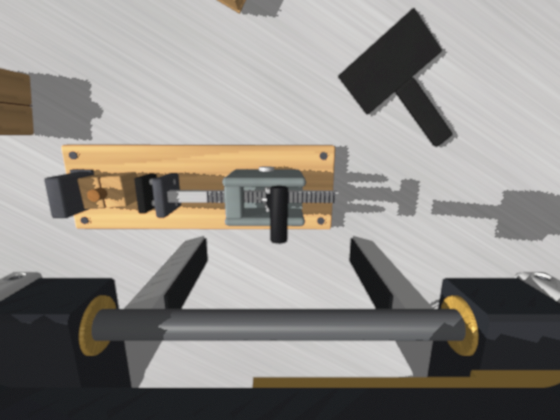

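The wrist view shows the clamp square to the image. The trigger bar is at (279,214), the jaw plate at col 165, the pad at col 147, the foot at cols 80–135 and the stop at col 65. I'll descend and pinch.

>>> play_rows:
  targets: [0.004,0,0.02,0,0,0,0,0,0,0.02,0,0,0,0,0,0,0.02,0,0,0,0,0,0,0.015,0,0,0,0,0,0,0.008,0,0,0,0,0,0,0,0,0,0,0.6,0,0,0,0,0,0,0.6,0,0,0,0,0,0,0.6]
  newtons: 25

```text
clock: 4.9
position: [582.2, -143.9, 220.5]
tcp_rot: [3.031, 0.826, 0.002]
ft_force: [-0.7, 0.0, 0.4]
opening: 73.3
gripper_force: 0.0
```

Run:
```python
from h import *
st=env.observe(); print(st["clock"],st["position"],st["opening"],st["ft_force"])
p,d=vision.grab_frame("wrist"); save(p,"w2.png")
for t,z in (("trigger_bar",140),("pad_face",57),("anvil_face",57),("foot_center",38),("clamp",0)):
    for r in vision.landmark_of("wrist",t)[:3]: print(t,r,at_z("wrist",r["position"],z,st).round(1))
```

```text
4.9 [ 582.19531479 -143.88802166  220.51125944] 73.33476968736586 [-0.69171415  0.03084354  0.41018729]
trigger_bar {'position': [277.1, 259.0], 'p': 0.96} [ 581.7 -143.6  140. ]
pad_face {'position': [107.9, 214.6], 'p': 0.87} [510.8 -14.1  57. ]
anvil_face {'position': [27.8, 211.2], 'p': 0.92} [478.5  47.   57. ]
foot_center {'position': [62.8, 209.9], 'p': 0.88} [483.3  31.2  38. ]
clamp {'position': [190.1, 203.1], 'p': 0.96} [535.8 -63.    0. ]
```

View pics/w2.png

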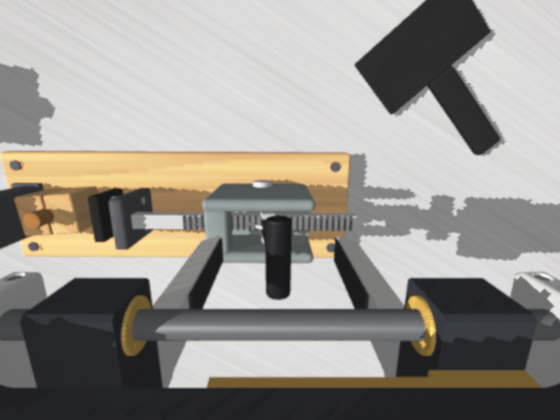

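The bar (277,258) is centred between the fingers. Pad to stop is about 69 mm, so about 19 mm to contact. Closing.

>>> play_rows:
  targets: [0,0,0,0,0,0,1,0,0,0,0,0,0,1,0,0,0,0,0,0,1,0,0,0,0,0,0,1,0,0,0,0,0,0,1,0,0,0,0,0,0,1,0,0,0,0,0,0,1,0,0,0,0,0,0,1]
  newtons: 25

```text
clock: 6.0
position: [581.9, -143.8, 219.7]
tcp_rot: [3.031, 0.825, 0.0]
ft_force: [2.0, -1.4, -0.9]
opening: 15.2
gripper_force: 25.0
```

>>> play_rows:
  targets: [0,-0.006,0,0,0,0,1,0,0,0,0,0,0,1,0,0,0,0,0,0,1]

```text
clock: 6.3
position: [579.2, -139.0, 220.3]
tcp_rot: [3.03, 0.825, 0.002]
ft_force: [1.6, -5.0, 5.1]
opening: 15.1
gripper_force: 25.0
```

>>> play_rows:
  targets: [0,-0.007,0,0,0,0,1,0,-0.007,0,0,0,0,1,0,0,0,0,0,0,1,0,0,0,0,0,0,1]

```text
clock: 6.7
position: [572.2, -126.8, 220.3]
tcp_rot: [3.03, 0.825, 0.002]
ft_force: [3.1, -4.1, 6.9]
opening: 15.2
gripper_force: 25.0
```

```bash
cat > look.py <<'E'
from h import *
import sys
st=env.observe(); u=np.array([-.505,.863]); print(st["clock"],st["position"].round(1),round(st["opening"],1),"Fx",round(st["ft_force"][:2]@u,2))
p,d=vision.grab_frame("wrist"); save(p,sys.argv[1])
q={}
for t,z in (("trigger_bar",140),("pad_face",57),("anvil_face",57),("foot_center",38)):
    for r in vision.landmark_of("wrist",t)[:1]: q[t]=at_z("wrist",r["position"],z,st)[:2]@u
print({k:round(q.get("anvil_face",0)-v,1) for k,v in q.items()})
E
python3 look.py w3.png
```

```text
6.7 [ 572.2 -126.8  220.3] 15.2 Fx -5.1
{'trigger_bar': np.float64(200.1), 'pad_face': np.float64(58.7), 'anvil_face': np.float64(0.0), 'foot_center': np.float64(16.4)}
```

>>> play_rows:
  targets: [0,-0.008,0,0,0,0,1,0,0,0,0,0,0,1,0,0,0,0,0,0,1]

```text
clock: 7.25
position: [568.1, -119.8, 220.3]
tcp_rot: [3.03, 0.825, 0.002]
ft_force: [1.8, -2.7, 7.5]
opening: 15.2
gripper_force: 25.0
```

```bash
python3 look.py w4.png
```

```text
7.25 [ 568.1 -119.8  220.3] 15.2 Fx -3.24
{'trigger_bar': np.float64(191.8), 'pad_face': np.float64(55.2), 'anvil_face': np.float64(0.0), 'foot_center': np.float64(16.2)}
```

>>> play_rows:
  targets: [0,0.007,0,0,0,0,1,0,0.007,0,0,0,0,1,0,0.007,0,0,0,0,1,0,0.007,0,0,0,0,1,0,0,0,0,0,0,1,0,0,0,0,0,0,1]

```text
clock: 8.1
position: [581.9, -143.6, 219.5]
tcp_rot: [3.031, 0.825, -0.0]
ft_force: [1.4, 1.1, 1.6]
opening: 15.2
gripper_force: 25.0
```

```bash
python3 look.py w5.png
```

```text
8.1 [ 581.9 -143.6  219.5] 15.2 Fx 0.3
{'trigger_bar': np.float64(216.5), 'pad_face': np.float64(56.4), 'anvil_face': np.float64(0.0), 'foot_center': np.float64(16.4)}
```

Run:
```python
import cv2
a=[cv2.imread(f"pics/w{i}.png")[150:270,0:240] for i in (4,5)]
cv2.imwrite("pics/c45.png",cv2.resize(cv2.vconcat(a),None,fx=2.4,fy=2.4,interpolation=cv2.INTER_CUBIC))
```

```text
(no output)
```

View pics/c45.png

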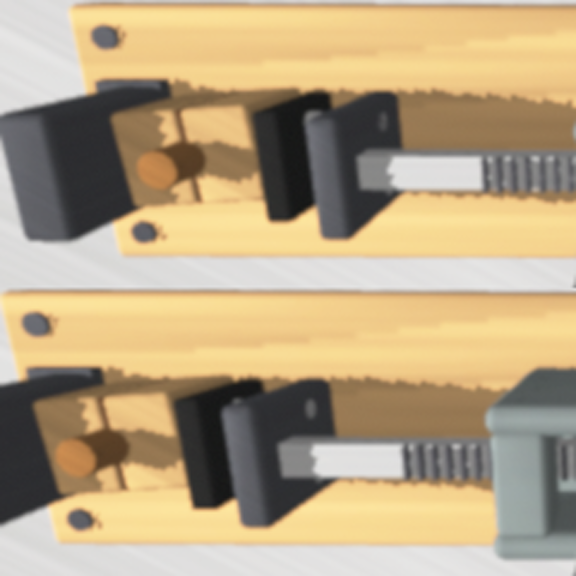

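The pad now stands right at the foot's near end. I'll build a gap measurement from wrist depth (tops of plate and pad along clamp x).

```bash
cat > gap.py <<'E'
from h import *
import sys
u=np.array([-.505,.863]); v=np.array([-.863,-.505])
def cloud():
    st=env.observe(); p,d=vision.grab_frame("wrist"); save(p,sys.argv[1])
    K,W=T("wrist",st); r,c=np.nonzero(d>0); z=d[r,c]
    P=np.c_[(c-K[0,2])/K[0,0]*z,-(r-K[1,2])/K[1,1]*z,-z]@W[:3,:3].T+W[:3,3]
    o=np.array([535.8,-63.0]); X=(P[:,:2]-o)@u; Y=(P[:,:2]-o)@v
    return st,X,Y,P[:,2],p[r,c].astype(int)
st,X,Y,Z,C=cloud()
print(st["clock"],"bar",round(st["position"][:2]@u+417.96,1),"F",round(st["ft_force"][:2]@u,2),round(st["opening"],1))
m=(abs(Y)<17)&(abs(Y)>9)&(X>20)&(X<165)
h=[]
for x in range(20,165,1):
    k=m&(X>=x)&(X<x+1); h.append((x,int(np.percentile(Z[k],90)) if k.sum()>2 else 0))
print(" ".join(f"{a}:{b}" for a,b in h))
E
python3 gap.py w6.png
```

```text
8.35 bar 0.3 F 0.61 15.0
20:17 21:17 22:17 23:17 24:17 25:17 26:17 27:17 28:17 29:17 30:17 31:18 32:18 33:17 34:17 35:17 36:17 37:17 38:17 39:17 40:17 41:58 42:71 43:74 44:77 45:77 46:77 47:77 48:77 49:77 50:78 51:77 52:76 53:76 54:0 55:0 56:0 57:0 58:0 59:0 60:0 61:0 62:0 63:0 64:0 65:0 66:0 67:0 68:37 69:53 70:60 71:61 72:62 73:62 74:62 75:62 76:62 77:62 78:62 79:61 80:61 81:0 82:0 83:0 84:57 85:57 86:57 87:57 88:57 89:57 90:57 91:57 92:57 93:57 94:57 95:57 96:57 97:57 98:57 99:57 100:57 101:57 102:57 103:56 104:57 105:57 106:57 107:56 108:58 109:56 110:57 111:57 112:57 113:57 114:56 115:57 116:57 117:57 118:57 119:57 120:57 121:57 122:57 123:58 124:57 125:57 126:57 127:57 128:57 129:57 130:57 131:56 132:57 133:56 134:0 135:0 136:0 137:69 138:69 139:67 140:65 141:0 142:0 143:0 144:0 145:0 146:0 147:0 148:0 149:0 150:0 151:0 152:0 153:0 154:0 155:0 156:0 157:0 158:0 159:0 160:0 161:0 162:0 163:0 164:0
```

>>> play_rows:
  targets: [0,-0.005,0,0,0,0,1,0,-0.005,0,0,0,0,1,0,-0.005,0,0,0,0,1,0,-0.005,0,0,0,0,1,0,0,0,0,0,0,1,0,0,0,0,0,0,1]

```text
clock: 9.0
position: [572.2, -127.2, 220.7]
tcp_rot: [3.029, 0.824, 0.003]
ft_force: [4.1, -4.2, 9.0]
opening: 15.2
gripper_force: 25.0
```

```bash
python3 - <<'E'
s=open('gap.py').read(); i=s.index("h=[]")
s=s[:i]+'''def band(a,b,lo,hi):
    k=m&(Z>a)&(Z<b)&(X>lo)&(X<hi); return np.percentile(X[k],[3,97]).round(1) if k.sum()>9 else None
pl=band(74,82,30,80); pa=band(60,66,pl[1],110); fo=band(54,59,pa[1]+.5,136)
print("plate",pl,"pad",pa,"foot",fo,"gap(54-80: free 26):",round(pa[1]-pl[1],1), round(pa[1]-pl[0],1))
'''
open('gap.py','w').write(s)
E
python3 gap.py w7.png
```

```text
9.0 bar 19.2 F -5.76 15.2
plate [47.8 58.3] pad [ 75.2 108.2] foot [109.9 134.2] gap(54-80: free 26): 49.9 60.4
```

>>> play_rows:
  targets: [0,-0.004,0,0,0,0,1,0,-0.004,0,0,0,0,1,0,0,0,0,0,0,1,0,0,0,0,0,0,1]

```text
clock: 9.45
position: [568.2, -120.3, 220.6]
tcp_rot: [3.029, 0.824, 0.003]
ft_force: [3.6, -5.2, 7.0]
opening: 15.4
gripper_force: 25.0
```

```bash
sed -i 's/pl\[1\],110)/pl[1],pl[0]+40)/' gap.py; python3 gap.py w8.png
```

```text
9.45 bar 27.2 F -6.32 15.4
plate [51.8 62.3] pad [79.1 88.1] foot [ 92.6 134.4] gap(54-80: free 26): 25.8 36.3
```

>>> play_rows:
  targets: [0,0.007,0,0,0,0,1,0,0.007,0,0,0,0,1,0,0.007,0,0,0,0,1,0,0.007,0,0,0,0,1,0,0,0,0,0,0,1,0,0,0,0,0,0,1]

```text
clock: 10.1
position: [581.9, -143.8, 219.7]
tcp_rot: [3.031, 0.825, 0.0]
ft_force: [0.8, 0.8, 2.6]
opening: 15.2
gripper_force: 25.0
```

```bash
python3 gap.py w9.png
```

```text
10.1 bar 0.0 F 0.32 15.2
plate [51.2 61.8] pad [78.7 88.1] foot [ 93.  134.6] gap(54-80: free 26): 26.3 36.9
```

>>> play_rows:
  targets: [0,-0.005,0,0,0,0,1,0,-0.005,0,0,0,0,1,0,-0.005,0,0,0,0,1,0,-0.004,0,0,0,0,1,0,0,0,0,0,0,1,0,0,0,0,0,0,1]

```text
clock: 10.75
position: [572.8, -128.2, 220.7]
tcp_rot: [3.029, 0.824, 0.003]
ft_force: [4.2, -5.0, 7.6]
opening: 15.1
gripper_force: 25.0
```

```bash
python3 gap.py w10.png
```

```text
10.75 bar 18.1 F -6.43 15.1
plate [55.7 66.2] pad [79.1 88.3] foot [ 92.9 134.9] gap(54-80: free 26): 22.1 32.6
```

>>> play_rows:
  targets: [0,-0.003,0,0,0,0,1,0,-0.003,0,0,0,0,1,0,-0.002,0,0,0,0,1,0,0,0,0,0,0,1,0,0,0,0,0,0,1,0,0,0,0,0,0,1]

```text
clock: 11.4
position: [569.0, -121.7, 220.7]
tcp_rot: [3.028, 0.823, 0.004]
ft_force: [5.8, -7.6, 6.8]
opening: 15.2
gripper_force: 25.0
```

```bash
python3 gap.py w11.png; python3 -c "
import cv2
cv2.imwrite('pics/c11.png',cv2.resize(cv2.imread('pics/w11.png')[130:300,0:330],None,fx=2.4,fy=2.4))"
```

```text
11.4 bar 25.6 F -9.51 15.2
plate [58.2 68.8] pad [78.9 87.9] foot [ 92.8 134.7] gap(54-80: free 26): 19.1 29.7
```

View pics/c11.png

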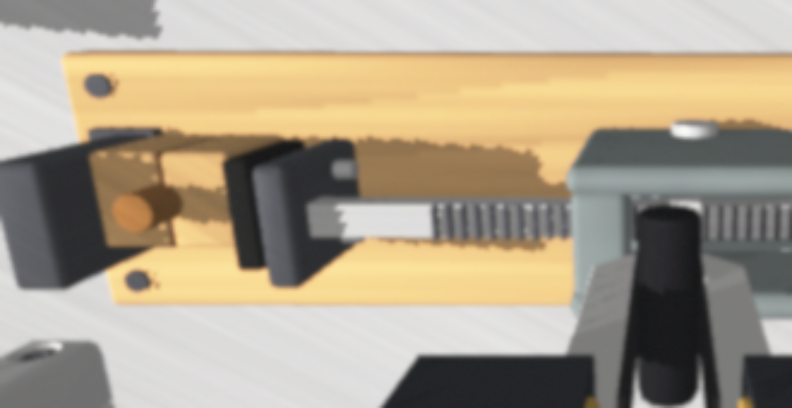

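The foot sits against the stop and the pad is pressed in about 7 mm. About 1 mm more is needed.

>>> play_rows:
  targets: [0,-0.002,0,0,0,0,1,0,0,0,0,0,0,1,0,0,0,0,0,0,1,0,0,0,0,0,0,1,0,0,0,0,0,0,1]

```text
clock: 11.95
position: [568.0, -120.0, 220.7]
tcp_rot: [3.028, 0.823, 0.004]
ft_force: [6.3, -8.3, 7.0]
opening: 15.3
gripper_force: 25.0
```

```bash
python3 gap.py w12.png;python3 gap.py w13.png
```

```text
11.95 bar 27.6 F -10.3 15.3
plate [58.5 69.5] pad [79.1 87.8] foot [ 92.8 134.5] gap(54-80: free 26): 18.3 29.3
12.0 bar 27.6 F -9.87 15.3
plate [59.  69.1] pad [79.2 88.1] foot [ 92.8 134.8] gap(54-80: free 26): 19.0 29.1
```

```bash
python3 -c "
from bench import env
print(env.close_job())"
```

```text
the job is handed in; nothing more can be done
None
```

The foot is pressed against the fixed stop with the pad pushed in about 7.5–8 mm, roughly half its travel; the job was handed in at about 12 s with the trigger still held.

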